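# Unlock the ball tray and hold the bearing ball level under the magnifier

### The arm

A 7-joint arm with a two-finger parallel gripper is mounted at the origin on a cart in front of the work surface, level with it; the furniture and walls round the work are solid. World frame = base frame: x ahead of the robot, y to its left, z up, the work surface at z = 0. Lengths are in m, angles in degrees, forces in N, time in s.
With the tool pointing down it reaches from about 0.35 to 0.9 m from the base axis. Payload 7.2 kg.
Tool frame: the origin (TCP) lies at the centre of the arm's flange, where the gripper is bolted on; the fingertips stand 173 mm ahead of it and the grasp point (between the pads) lies ahead of it (robot.grip_point_offset is the z of the grasp point in the tool frame, in m); z points along the fingers, y is the line along which they close (so a half turn about z gives the same grasp; the last joint's range is limited). The gripper opens to 85 mm and grips with 20 to 120 N. Pads are 22 mm wide; open, the fingers measure 114 mm over their backs; the gripper's body (76 mm by 85 mm) begins 54 mm behind the grasp point. The pads swing forward as they close: fully open they stand 13 mm farther back than shut.
Start: joints at [-69.282, 23.554, -0.728, 91.456, 0.321, 64.991, -4.71], TCP at [0.26, 0.568, 0.405] pointing down, gripper open.
Joint ranges: [-169.25, 169.25], [-16.82, 113.86], [-84.01, 82.57], [7.8, 145.47], [-59.2, 239.2], [7.22, 106.19], [-163.78, 163.78]. Speed limits (degrees/s): [136.94, 136.94, 172.46, 172.46, 180, 180, 180].

### API

Orientations are given as [roll, pitch, yaw] about the fixed x, y, z axes, in that order (R = Rz(yaw) Ry(pitch) Rx(roll)).
In Python, from plant import robot, kin, status, get_image, camera_params, order gives the robot as it stands. Calls block until the motion is done:
- robot.goto(position, orientation): joint-space move of the TCP to a pose.
- robot.move_linear(position, ori=None, max_speed=0.15): straight line of the TCP; ori=None keeps the orientation; max_speed is the mean speed in m/s.
- robot.move_j(angles): joint-space move.
- robot.command_gripper(opening, force=None): finger opening in m; force is the grip in N (None keeps the last); returns when the fingers have stopped.
- robot.pause(seconds).
- kin.inverse_kinematics(position, orientation): joint angles nearest the present ones, or None.
- status.observe(): the state.
- get_image(name): name is "scene" or "top" or "wrist"; returns the picture (420x560x3 uint8, red, green, blue); there is no depth.
- camera_params(name): a dict with "intrinsics" (3x3 intrinsics, pixels), "xyz" and "attitude" of the camera in the world; the wrist camera has in their place "tool_from_camera" (4x4, takes a point from camera to tool coordinates, whose origin is the TCP and whose axes are the flange's). Camera axes: x right, y up, looking along -z (the intrinsics and any distortion apply to the point x, -y, -z); pixel columns grow to the right and rows downward; lengths in m; the calibration is good to about 2 mm. A picture is of the moment at which its call begins: read the wrist's pose just before it. camera_params takes no time and is no camera call.
A pose or a line that the arm cannot do raises robot.IKError and nothing moves.
- order.job_done(): hands the job in; it is judged then, once.
The state is a dict: "time_s": time; "qpos": joint angles; "joint_velocities": joint speeds; "tau": joint torques, N m; "tool_pos": TCP position; "tool_rot": TCP orientation; "ft_force": force on the tool from outside, world axes, zero at the start; "ft_torque": the same for the moment, N m; "gripper_width": finger opening in m; "finger_force": force on a finger pad.
Only numpy, scipy, OpenCV 4.12 (cv2) and the standard library are available. Lean on these libraries where they do the work, as an engineer would, in place of code of your own. Each camera call takes 0.05 s, during which the arm holds its last target. There are 200 camera calls.

### The job

The bearing ball has to be inspected. Fit the loose square-socket key fully onto the square spindle of the cradle's latch and turn it counterclockwise (seen from above) as far as it goes so the red tongue swings clear of the blue ball tray, and leave the key on the spindle. Then lift the tray by its black handle, carry it level so that the ball never leaves its pocket, and finish holding it still and level in the gripper with the ball centred under the magnifier lens, about 9 cm below it, touching nothing else and leaving the other things on the bench where they are.

Things in the scene. Friction and masses are not known exactly. Their poses are not given: they have to be found in the camera images.
- latch_key: Loose key standing upright on the bench, 55 mm tall, 90 g: steel 30 x 30 mm square hub to height 26 mm, orange collar 32 x 32 mm to 29 mm, orange wing grip above it to 55 mm, 56 mm long along the key's x, 13 mm thick along y. Square bore from below, 16 x 16 mm, 26 mm deep, sides along x and y. Origin at the centre of the bore's mouth (underside), z up
- spindle_foot (a point): Foot of the latch's square spindle: centre of the top of its 27 mm washer disc, 41 mm above the bench, on which a fully fitted key stands. It turns with the latch; its x and y axes are those of the square, the red tongue points along its +y
- spindle_top (a point): Centre of the top of the brass spindle, 23.7 mm above spindle_foot. The spindle is 14 x 14 mm square, upright, with a slimmer 11.5 mm tip 3 mm tall
- latch (a joint): Angle of the latch about its upright spindle, rad: near 0 the red tongue (14 mm wide, reaching 49 mm from the axis, 4 mm thick) lies over the tray's edge; it grows counterclockwise seen from above to a stop at 1.45; the tongue is clear of the tray from about 0.8. It stays where it is left (friction 0.1 N m)
- cradle: Grey fixed cradle, about 120 x 104 mm with an ear for the latch on its -y side (to y = -107 mm) and a handle rest at x = -94 mm, deck 22 mm high, locating pins to 29 mm round the tray. Origin on the bench under the centre of the tray's plate; the spindle stands at x = 0, y = -80 mm. Its x axis points away from the tray's handle
- ball_tray: Blue square tray, 84 mm, 10 mm thick with a lip to 13 mm, in the cradle with 1.5 mm play; a round flat pocket in its middle, 25 mm wide, 2.5 mm deep, holds the ball. Black handle bar towards -x: x -164 to -88 mm, 14 mm thick (y), height 12 to 34 mm. 180 g, centre of mass about 55 mm towards the handle. Origin at the centre of the plate's underside, z up
- grip (a point): Middle of the tray's handle: x = -126 mm, 23 mm above the tray's underside; the handle is taken across its 14 mm (the tray's y)
- pocket (a point): Where the ball's centre is when it stands in the middle of the pocket: 18.5 mm above the tray's underside, over its centre
- ball: Loose polished steel bearing ball, 22 mm across, 44 g; origin at its centre. It may roll about 5.5 mm to any side in the pocket and climbs out if the tray tips some 35 degrees or is jerked
- magnifier: Fixed white bench magnifier, 0.295 m tall in all; keep the arm clear of it. Origin on the bench plumb under the lens centre; its base (110 x 150 mm, 18 mm high) and 16 mm post stand at x = +165 mm in its own frame, away from the robot; an arm at 0.25 to 0.28 m carries the lens head towards -x
- lens (a point): Centre of the underside of the lens head, a ring of 84 mm outer diameter and 20 mm height, 245 mm above the bench
- tape_roll: Roll of masking tape, 104 mm across, 24 mm high; bystander
- screwdriver: Screwdriver with amber handle, 208 mm long; bystander
- hub_flange: Cast aluminium hub flange, 96 mm across, 44 mm high; bystander
- seal_washer: Black rubber washer, 36 mm across, 8 mm high; bystander
- bolt: Hex bolt with nut, 74 mm long; bystander
There are look-alikes about, which are no part of the job. Of the things that look like the latch_key, the middle-sized one is meant.

How it is judged:
By the outcome, as a careful person would: the job done as asked, in the order asked, and still so for the second after the job is handed in, while the arm keeps its last pose, push and grip.
It also fails if it takes over 70 s, if anything falls off the work surface, if the arm or the gripper's body presses on something with over 40 N, if the wrist force passes 120 N, or if a joint passes its speed limit or range.

## Working session

There is one attempt and no reset: what is moved stays moved. The work goes in short steps, each a Python script; the robot and the scene stay as the last script left them, time stands still between calls to the robot, and variables do not carry over. Pictures are saved under pics/ and viewed, at most 10 in all, crops included, and the job is handed in when it is done.

```bash
ls; mkdir -p pics
python3 - <<'E'
from plant import robot,kin,status,get_image,camera_params
import cv2,numpy as np
for n in ("scene","top"):
    cv2.imwrite(f"pics/{n}0.png",get_image(n)[:,:,::-1])
    print(n,camera_params(n))
cv2.imwrite("pics/both.png",0*get_image("top"))
print(camera_params("wrist"),robot.grip_point_offset); s=status.observe(); print(s)
E
```

```text
pics
scene {'intrinsics': array([[514.15595808,   0.        , 285.13342593],
       [  0.        , 514.15595808, 195.67302475],
       [  0.        ,   0.        ,   1.        ]]), 'xyz': array([-0.01988895, -0.78780294,  0.76827833]), 'attitude': array([ 59.44398804,   0.50781861, -36.54700907])}
top {'intrinsics': array([[386.51417454,   0.        , 286.24982831],
       [  0.        , 386.51417454, 204.72820214],
       [  0.        ,   0.        ,   1.        ]]), 'xyz': array([0.440334  , 0.03927143, 1.1187308 ]), 'attitude': array([  9.38501596,   0.96086933, -88.51072295])}
{'intrinsics': array([[327.90594477,   0.        , 278.17991844],
       [  0.        , 327.90594477, 206.75365384],
       [  0.        ,   0.        ,   1.        ]]), 'tool_from_camera': array([[ 5.45902438e-04,  9.60001004e-01,  2.79996027e-01,
         7.04307567e-02],
       [ 9.99999749e-01, -6.50238641e-04,  2.79744850e-04,
         1.02571736e-04],
       [ 4.50619573e-04,  2.79995804e-01, -9.60001118e-01,
         3.06103428e-02],
       [ 0.00000000e+00,  0.00000000e+00,  0.00000000e+00,
         1.00000000e+00]])} 0.1547
{'time_s': 0.15, 'qpos': array([-69.28216897,  23.58966412,  -0.72779067,  91.48944818,
         0.32189255,  64.98977611,  -4.70853535]), 'joint_velocities': array([ 0.02820048,  0.00486929,  0.02428079, -0.07443937, -0.10515535,
       -0.03006417,  0.00555462]), 'tau': array([ 2.17769659e-03, -6.01031685e+01,  6.83253687e-01, -2.99644804e+01,
        1.39957413e-02,  7.96366541e-03,  1.95847485e-05]), 'tool_pos': array([0.26038994, 0.56801735, 0.40406991]), 'tool_rot': array([-1.79933404e+02,  5.79301488e-03,  1.55377046e+02]), 'ft_force': array([ 0.35686663, -1.11265758,  0.35109699]), 'ft_torque': array([ 0.01898482, -0.02701258, -0.0043115 ]), 'finger_force': 0.0, 'gripper_width': 0.08508275114887268}
```

View pics/top0.png

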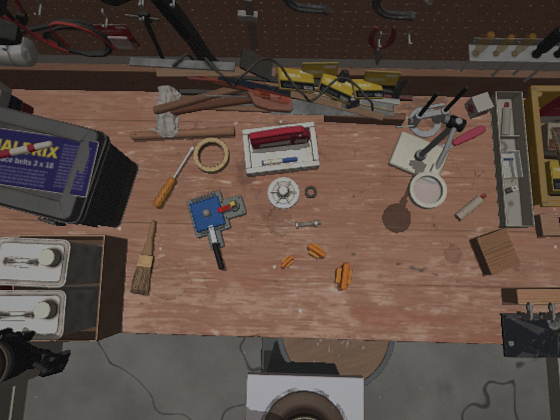

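View pics/scene0.png

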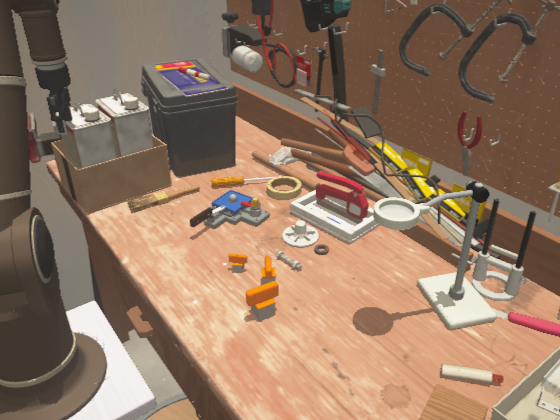

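The top view shows the keys at about px (287,262), (317,251) and (344,276), with the middle-sized one probably at (317,251). The cradle is at (210,212) with its spindle at (235,206), the handle end is at (220,266), and the lens is at (428,190). The scene view agrees.

```bash
cat > h.py <<'E'
from plant import robot,kin,status,get_image,camera_params,order
import cv2,numpy as np
from scipy.spatial.transform import Rotation as R
def cam(n):
    p=camera_params(n);K=p["intrinsics"]
    if n!="wrist": return K,R.from_euler("xyz",p["attitude"],degrees=True).as_matrix(),np.array(p["xyz"])
    s=status.observe();T=p["tool_from_camera"];Rt=R.from_euler("xyz",s["tool_rot"],degrees=True).as_matrix()
    return K,Rt@T[:3,:3],Rt@T[:3,3]+s["tool_pos"]
def ray(c,uv):
    K,Rc,o=c;d=np.linalg.solve(K,[uv[0],uv[1],1.]);return o,Rc@(d*[1,-1,-1])
def onz(c,uv,z):
    o,d=ray(c,uv);return o+d*(z-o[2])/d[2]
def two(r1,r2):
    (a,d),(b,e)=r1,r2;t=np.linalg.lstsq(np.c_[d,-e],b-a,rcond=None)[0]
    p,q=a+d*t[0],b+e*t[1];return (p+q)/2,np.linalg.norm(p-q)
def proj(c,p):
    K,Rc,o=c;q=Rc.T@(np.array(p)-o);q=K@(q*[1,-1,-1]);return q[:2]/q[2]
def shot(name,n="wrist"):
    c=cam(n);im=get_image(n)[:,:,::-1].copy();cv2.imwrite(f"pics/{name}.png",im);np.savez(f"pics/{name}.npz",K=c[0],R=c[1],o=c[2]);return im,c
def load(name):
    z=np.load(f"pics/{name}.npz");return cv2.imread(f"pics/{name}.png"),(z["K"],z["R"],z["o"])
def blobs(m,amin=40):
    n,l,s,ce=cv2.connectedComponentsWithStats(m.astype(np.uint8))
    return [((l==i),ce[i],s[i,4]) for i in range(1,n) if s[i,4]>=amin]
def hsv(im): return cv2.cvtColor(im,cv2.COLOR_BGR2HSV)
def minrect(mask): return cv2.minAreaRect(np.argwhere(mask)[:,::-1].astype(np.float32))
E
python3 - <<'E'
from h import *
t=cam("top");s=cam("scene")
im=cv2.imread("pics/top0.png")
for n,uv,z in [("keys",(287,262),.05),("key",(317,251),.05),("key",(344,276),.06),("spind",(236,205),.06),("ball",(207,212),.04),("handleend",(220,266),.05),("lens",(428,190),.265)]:
    print(n,onz(t,uv,z).round(3))
print("lens2",two(ray(t,(428,190)),ray(s,(397,211))))
for p,y in [((.42,-.02,.40),180),((.42,.17,.40),180),((.42,.17,.40),90)]:
    for yaw in (0,90,180,-90): print(p,yaw,kin.inverse_kinematics(p,[180,0,yaw]))
E
```

```text
keys [0.458 0.056 0.05 ]
key [ 0.49  -0.026  0.05 ]
key [ 0.424 -0.099  0.06 ]
spind [0.611 0.201 0.06 ]
ball [0.592 0.286 0.04 ]
handleend [0.442 0.239 0.05 ]
lens [ 0.622 -0.259  0.265]
lens2 (array([ 0.62301078, -0.26144605,  0.25797302]), np.float64(0.0007525211593261779))
(0.42, -0.02, 0.4) 0 [-45.96212424   2.3591423   44.40518968 120.45515482  -1.94904835
  57.87391998 -90.54446051]
(0.42, -0.02, 0.4) 90 [-38.24934192   2.463142    36.18621091 120.13349715  -1.71663798
  57.88964927  -1.1756872 ]
(0.42, -0.02, 0.4) 180 [-31.75289037   2.60222265  29.30429753 119.83221639  -1.50304467
  57.90706239  88.32487385]
(0.42, -0.02, 0.4) -90 [ 63.00846719  17.15465638 -76.72217689 115.13594259  18.94622502
  62.14744275 157.76967832]
(0.42, 0.17, 0.4) 0 [ -59.11151564    6.70714109   34.20850411  116.27396525   -4.4287783
   58.24796208 -112.75174292]
(0.42, 0.17, 0.4) 90 [-49.67629575   6.51657345  23.65209495 115.78958889  -3.06846272
  58.27388402 -24.54568139]
(0.42, 0.17, 0.4) 180 [-36.11349604   6.67972418   8.70776368 115.02410612  -1.18500062
  58.37795216  63.15743141]
(0.42, 0.17, 0.4) -90 [-24.30820538   7.16481569  -4.21883862 114.3222094    0.61636313
  58.53366429 151.18403228]
(0.42, 0.17, 0.4) 0 [ -59.11151564    6.70714109   34.20850411  116.27396525   -4.4287783
   58.24796208 -112.75174292]
(0.42, 0.17, 0.4) 90 [-49.67629575   6.51657345  23.65209495 115.78958889  -3.06846272
  58.27388402 -24.54568139]
(0.42, 0.17, 0.4) 180 [-36.11349604   6.67972418   8.70776368 115.02410612  -1.18500062
  58.37795216  63.15743141]
(0.42, 0.17, 0.4) -90 [-24.30820538   7.16481569  -4.21883862 114.3222094    0.61636313
  58.53366429 151.18403228]
```

Run:
```python
from h import *
robot.goto([.42,-.03,.40],[180,0,180]); a,_=shot("wk")
robot.goto([.55,.21,.40],[180,0,180]); b,_=shot("wc")
cv2.imwrite("pics/wkc.png",np.vstack([cv2.resize(a,None,fx=.7,fy=.7),cv2.resize(b,None,fx=.7,fy=.7)]))
print(status.observe()["time_s"],status.observe()["tool_pos"])
```

```text
3.525 [0.55002113 0.20772801 0.40039701]
```

View pics/wkc.png

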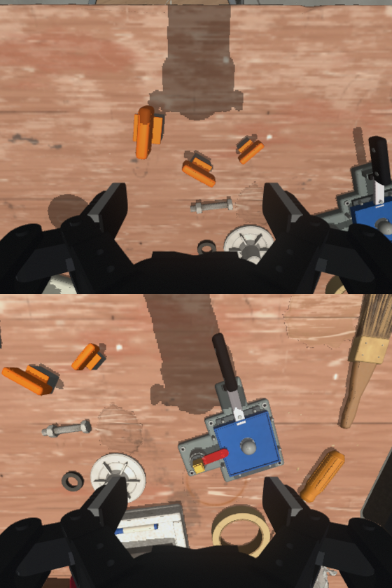

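```bash
cat >> h.py <<'E'
T=camera_params("wrist")["tool_from_camera"]
def plumb(p,yaw):
    """pose of the tool that puts the wrist camera plumb at p, image-right along yaw"""
    Rt=R.from_euler("z",yaw,degrees=True).as_matrix()@T[:3,:3].T
    return np.array(p)-Rt@T[:3,3],R.from_matrix(Rt).as_euler("xyz",degrees=True)
E
python3 - <<'E'
from h import *
ims=[]
for n,p in [("s",(.605,.215,.31)),("k",(.487,-.026,.29))]:
    for y in ((-90,90) if n=="s" else (90,-90)):
        pos,o=plumb(p,y)
        try: robot.goto(pos,o)
        except robot.IKError as e: print(n,y,e); continue
        robot.pause(.15); im,c=shot(f"{n}{y}"); ims.append(im); print(n,y,c[2],status.observe()["time_s"])
v=np.vstack([np.hstack(ims[i:i+2]) for i in (0,2)]) if len(ims)==4 else np.hstack(ims)
cv2.imwrite("pics/v1.png",cv2.resize(v,(784,588) if len(ims)==4 else None,fx=.5,fy=.5,interpolation=cv2.INTER_AREA))
E
```

```text
s -90 [0.60605152 0.21465553 0.31014304] 5.9
s 90 [0.60475242 0.21533206 0.31005801] 8.375
k 90 [ 0.48779235 -0.02452196  0.28995953] 9.625
k -90 [ 0.48815222 -0.02624744  0.29020253] 12.05
```

View pics/v1.png

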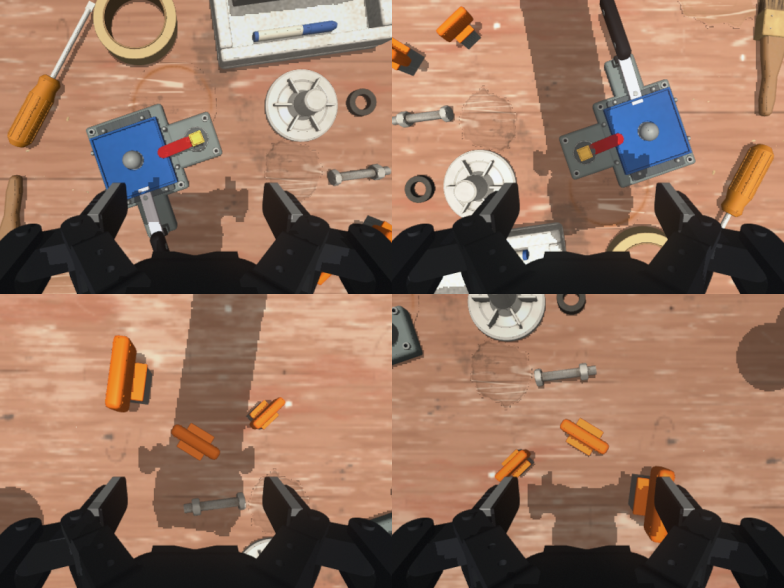

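```bash
cat > m.py <<'E'
from h import *
def rectw(c,mask,z):
    r=minrect(mask);b=np.array([onz(c,p,z)[:2] for p in cv2.boxPoints(r)])
    e1,e2=b[1]-b[0],b[2]-b[1];L=e1 if np.linalg.norm(e1)>np.linalg.norm(e2) else e2
    return b.mean(0),np.degrees(np.arctan2(L[1],L[0])),np.linalg.norm(e1),np.linalg.norm(e2)
def near(m,uv,amin=30): return min(blobs(m,amin),key=lambda b:np.hypot(*(b[1]-uv)))[0]
if __name__=="__main__":
    for n,uv in [("k90",(279,210)),("k-90",(274,204))]:
        im,c=load(n);h=hsv(im);m=(h[...,0]<22)&(h[...,1]>190)&(h[...,2]>60)
        for b in blobs(m,400):
            if b[1][1]<300: print(n,b[1].round(),b[2],[np.round(x,4) for x in rectw(c,b[0],.05)])
    for n,uv in [("s-90",(281,197)),("s90",(277,219))]:
        im,c=load(n);H=hsv(im);h,s,v=[H[...,i].astype(int) for i in range(3)]
        u=int(uv[0]);w=int(uv[1]);print(H[w-2:w+3:2,u-2:u+3:2].reshape(-1,3).tolist())
        m=(h>14)&(h<36)&(s>110)&(v>60); 
        k=near(m,uv);print(n,"sp",k.sum(),[np.round(x,4) for x in rectw(c,k,.0635)])
        r=near(((h<8)|(h>172))&(s>180),uv);print("tongue",r.sum(),[np.round(x,4) for x in rectw(c,r,.04)])
        bl=max(blobs((h>95)&(h<125)&(s>130)),key=lambda b:b[2] if b[1][1]<300 else 0)[0]
        print("tray",bl.sum(),[np.round(x,4) for x in rectw(c,bl,.035)])
        ov=im.copy();ov[k]=(255,0,255);cv2.imwrite(f"pics/ov{n}.png",cv2.resize(ov[w-70:w+70,u-100:u+100],None,fx=3,fy=3,interpolation=0))
    a,b=[cv2.imread(f"pics/ov{n}.png") for n in("s-90","s90")];cv2.imwrite("pics/ov.png",cv2.resize(np.hstack([a[60:360],b[60:360]]),(800,200)))
E
python3 m.py
```

```text
k90 [178. 117.] 4463 [array([ 0.4208, -0.0952]), np.float64(172.487), np.float64(0.0785), np.float64(0.039)]
k90 [380. 170.] 1203 [array([0.4597, 0.0503]), np.float64(135.1364), np.float64(0.0435), np.float64(0.0217)]
k90 [279. 211.] 2117 [array([ 0.4909, -0.0238]), np.float64(58.7073), np.float64(0.0285), np.float64(0.0552)]
k-90 [274. 204.] 1396 [array([ 0.4899, -0.023 ]), np.float64(-127.8694), np.float64(0.0202), np.float64(0.0552)]
k-90 [174. 244.] 1248 [array([0.4595, 0.0498]), np.float64(-44.9744), np.float64(0.044), np.float64(0.0217)]
[[29, 141, 228], [30, 140, 228], [30, 139, 228], [30, 138, 228], [30, 139, 228], [29, 142, 228], [29, 141, 228], [28, 143, 228], [27, 145, 228]]
s-90 sp 341 [array([0.6135, 0.2128]), np.float64(-68.198), np.float64(0.014), np.float64(0.0138)]
tongue 742 [array([0.6032, 0.2386]), np.float64(-67.5203), np.float64(0.0405), np.float64(0.0134)]
tray 8161 [array([0.5879, 0.288 ]), np.float64(-70.993), np.float64(0.0835), np.float64(0.0832)]
[[19, 164, 188], [19, 164, 190], [19, 163, 195], [19, 163, 192], [19, 164, 193], [20, 164, 191], [19, 164, 188], [19, 164, 187], [19, 164, 185]]
s90 sp 346 [array([0.6136, 0.2128]), np.float64(111.8017), np.float64(0.0141), np.float64(0.014)]
tongue 642 [array([0.6026, 0.2401]), np.float64(112.2494), np.float64(0.0373), np.float64(0.0124)]
tray 8702 [array([0.5879, 0.2878]), np.float64(108.8844), np.float64(0.0838), np.float64(0.0831)]
```

Run:
```python
import cv2,numpy as np
a=cv2.imread("pics/s-90.png")[150:245,230:330];b=cv2.imread("pics/s90.png")[170:265,227:327]
c=cv2.imread("pics/k-90.png")[160:255,224:324];d=cv2.imread("pics/k90.png")[160:255,229:329]
cv2.imwrite("pics/crop.png",cv2.resize(np.vstack([np.hstack([a,b]),np.hstack([c,d])]),(600,570),interpolation=0))
```

```text
(no output)
```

View pics/crop.png

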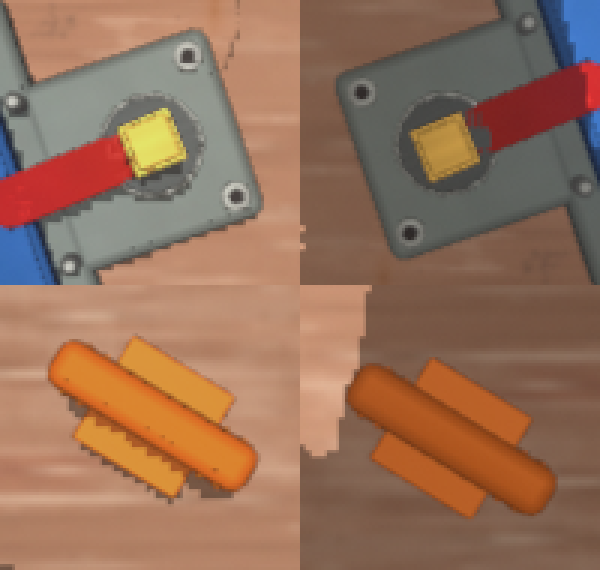

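The crops show a clean brass square with the red tongue at the spindle, and the middle key standing upright with its wing at about 57°. Both opposite views agree to within 1 mm.

Run:
```python
from m import *
for n,uv,S in [("k90",(279,210),185),("k-90",(274,204),165),("k-90",(274,204),175)]:
    im,c=load(n);H=hsv(im);m=(H[...,0]<25)&(H[...,1]>S)
    k=near(m,uv,200);k=cv2.morphologyEx(k.astype(np.uint8),cv2.MORPH_OPEN,np.ones((3,3)))>0
    P=np.array([onz(c,p,.05)[:2] for p in np.argwhere(k)[:,::-1]]);w,V=np.linalg.eigh(np.cov(P.T))
    print(n,S,k.sum(),[np.round(x,4) for x in rectw(c,k,.05)],P.mean(0).round(4),np.degrees(np.arctan2(V[1,1],V[0,1])))
f=lambda q:None if q is None else np.round(q).astype(int).tolist()
for y in (57,237): print("key",y,f(kin.inverse_kinematics([.4905,-.0235,.205],[180,0,(y+180)%360-180])))
for y0 in (21.8,111.8,201.8,291.8):
    for y in (y0,y0+41,y0+82): print("sp",y,f(kin.inverse_kinematics([.6135,.2128,.245],[180,0,(y+180)%360-180])))
y=18.95;g=np.array([.5879,.2879])-.126*np.array([np.cos(np.radians(y)),np.sin(np.radians(y))])
print("grip",g,[f(kin.inverse_kinematics([*g,.2],[180,0,a])) for a in(y,y-180)])
L=np.array([.622,-.26])
for y in(-40,-20,0,20):
    p=L-.126*np.array([np.cos(np.radians(y)),np.sin(np.radians(y))]);print("lens",y,p.round(3),[f(kin.inverse_kinematics([*p,.315],[180,0,a])) for a in(y,(y+360)%360-180)])
```

```text
k90 185 2134 [array([ 0.4908, -0.0238]), np.float64(58.3774), np.float64(0.0289), np.float64(0.0552)] [ 0.4909 -0.0239] 58.612506635095926
k-90 165 2182 [array([ 0.491 , -0.0238]), np.float64(-121.3216), np.float64(0.0292), np.float64(0.0557)] [ 0.4909 -0.0239] 58.60076090956949
k-90 175 2159 [array([ 0.4909, -0.0237]), np.float64(-121.9984), np.float64(0.0292), np.float64(0.0554)] [ 0.4908 -0.0239] 58.41673996693166
key 57 [-27, 30, 31, 122, -26, 35, -10]
key 237 [48, 50, -71, 117, 58, 59, 94]
sp 21.8 [-52, 42, 43, 98, -34, 54, -63]
sp 62.8 [-45, 39, 33, 98, -26, 51, -29]
sp 103.8 [-40, 37, 24, 97, -19, 50, 6]
sp 111.8 [-39, 37, 22, 97, -17, 49, 13]
sp 152.8 [-35, 36, 16, 97, -12, 49, 50]
sp 193.8 [1, 40, -36, 94, 28, 55, 58]
sp 201.8 [1, 40, -36, 94, 28, 55, 66]
sp 242.8 [14, 50, -60, 93, 47, 65, 94]
sp 283.8 [-64, 58, 71, 99, -59, 69, -143]
sp 291.8 [-64, 57, 70, 99, -58, 69, -135]
sp 332.8 [-60, 50, 59, 99, -49, 61, -101]
sp 373.8 [-53, 43, 45, 98, -36, 55, -70]
grip [0.46872891 0.24698239] [[-68, 40, 49, 117, -44, 44, -63], [-14, 32, -24, 113, 21, 39, 57]]
lens -40 [ 0.525 -0.179] [[-33, 41, 71, 110, -44, 63, -74], [-14, 25, 36, 109, -19, 52, 82]]
lens -20 [ 0.504 -0.217] [[-26, 35, 64, 111, -38, 58, -55], [-11, 25, 38, 110, -19, 52, 107]]
lens 0 [ 0.496 -0.26 ] [[-18, 33, 57, 109, -33, 57, -36], [65, 36, -59, 103, 35, 61, 83]]
lens 20 [ 0.504 -0.303] [[-10, 34, 52, 105, -31, 57, -15], [72, 45, -71, 99, 46, 70, 99]]
```

```bash
cat >> h.py <<'E'
def st(): return status.observe()
def lin(p,ori,speed=.15,tol=.0006,n=3):
    """straight move, then trim away the standing error"""
    p=np.array(p,float);c=p.copy()
    for i in range(n):
        robot.move_linear(c,ori,max_speed=speed if i==0 else .05);robot.pause(.1)
        e=p-st()["tool_pos"]
        if np.linalg.norm(e)<tol: break
        c=c+e
    return c
def rep(m):
    s=st();print(m,round(s["time_s"],2),s["tool_pos"].round(4),s["tool_rot"].round(2),"F",s["ft_force"].round(1),"w",round(s["gripper_width"],4),"ff",round(s["finger_force"],1))
E
python3 - <<'E'
from h import *
o=[180,0,58.5];k=[.4909,-.0238];G=robot.grip_point_offset
robot.command_gripper(.055); robot.goto([*k,.05+G+.08],o)
lin([*k,.05+G+.03],o);rep("above")
lin([*k,.05+G],o,.08);rep("at")
robot.command_gripper(0,force=50);rep("gripped")
robot.move_linear([*k,.05+G+.13],None,.2);robot.pause(.1);rep("up")
# over the spindle
robot.goto([.6135,.2128,.05+.041+G+.05],[180,0,21.8]);robot.pause(.1);rep("spindle")
shot("held")
E
```

```text
above 14.53 [ 0.4908 -0.0238  0.2344] [-180.     -0.     58.49] F [ 0.1 -0.2 -0.6] w 0.0551 ff 0.0
at 15.16 [ 0.491  -0.024   0.2049] [179.99  -0.    58.48] F [-0.6  0.4 -0.8] w 0.055 ff 0.0
gripped 15.61 [ 0.491  -0.0238  0.205 ] [ 1.7998e+02 -3.0000e-02  5.8500e+01] F [-0.7  0.6  3.3] w 0.0121 ff 49.7
up 16.51 [ 0.4904 -0.0236  0.3333] [-1.7989e+02  1.0000e-01  5.8510e+01] F [ 0.5 -0.1 -0.9] w 0.0116 ff 49.0
spindle 17.66 [0.6136 0.2105 0.2962] [ 1.7997e+02 -1.0000e-02  2.1660e+01] F [-0.1  0.1 -2.1] w 0.0122 ff 49.1
```

View pics/held.png

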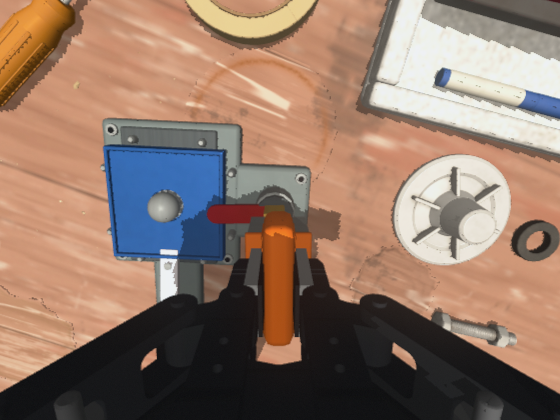

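The key is held upright and square in the jaws, with its collar at about px (278,240). The tongue and spindle tip show just behind it.

Run:
```python
from h import *
o=[180,0,21.8];s=np.array([.6135,.2128]);z0=.05+.041+robot.grip_point_offset
c=lin([*s,z0+.027],o,.1);rep("hover");d=c[:2]-s
b=st()["ft_force"]
for h in (.022,.018,.012,.006,.002,0,-.001,-.002):
    robot.move_linear([*c[:2],z0+h+(c[2]-z0-.027)],o,max_speed=.05);robot.pause(.05);rep(h)
    f=st()["ft_force"]-b
    if abs(f[2])>25 or np.hypot(*f[:2])>20: print("stop");break
```

```text
hover 18.19 [0.6137 0.2126 0.2729] [ 1.7999e+02 -1.0000e-02  2.1790e+01] F [ 0.3  0.6 -1.6] w 0.0119 ff 49.1
0.022 18.49 [0.6135 0.2129 0.2677] [-1.800e+02  1.000e-02  2.181e+01] F [ 1.4 -0.2 -1.4] w 0.0123 ff 49.1
0.018 18.79 [0.6135 0.2128 0.2636] [1.80e+02 1.00e-02 2.18e+01] F [-0.1 -1.2 -0.7] w 0.012 ff 49.1
0.012 19.11 [0.6134 0.2128 0.2575] [1.80e+02 3.00e-02 2.18e+01] F [-0.  -0.7 -1.6] w 0.0118 ff 49.1
0.006 19.43 [0.6134 0.2128 0.2515] [1.80e+02 2.00e-02 2.18e+01] F [ 0.5  0.  -1.3] w 0.0118 ff 49.1
0.002 19.73 [0.6135 0.2128 0.2476] [1.80e+02 1.00e-02 2.18e+01] F [-0.1  0.4  0.1] w 0.0122 ff 49.1
0 20.02 [0.6137 0.2128 0.246 ] [ 1.80e+02 -5.00e-02  2.18e+01] F [-0.1 -0.4  1.7] w 0.0119 ff 49.3
-0.001 20.32 [0.6138 0.2127 0.2459] [-1.7997e+02 -6.0000e-02  2.1800e+01] F [-2.7  0.   9.4] w 0.0122 ff 50.7
-0.002 20.62 [0.6138 0.2126 0.2458] [-1.7994e+02 -9.0000e-02  2.1800e+01] F [-5.2 -1.3 17.3] w 0.0121 ff 51.7
```

Run:
```python
from h import *
p=[.6136,.2128,.0457+.2000]
robot.move_linear(p,[180,0,21.8],max_speed=.05)
for y in list(np.arange(29.8,100,8))+[99,101,103,105,107]:
    robot.move_linear(p,[180,0,y],max_speed=.05);s=st()
    print(y,round(s["time_s"],2),s["tool_rot"].round(1)[2],(s["tool_pos"]-p).round(4),s["ft_force"].round(0),s["ft_torque"].round(2))
    if y>95 and abs(s["ft_torque"][2])>1.2: break
rep("end")
```

```text
29.8 21.17 29.7 [0.0001 0.0001 0.0003] [-1.  0.  6.] [0.02 0.3  0.05]
37.8 21.46 37.7 [-0.      0.0001  0.0003] [-1.  1.  6.] [0.15 0.43 0.02]
45.8 21.75 45.7 [-0.      0.0002  0.0002] [-1.  0.  6.] [0.07 0.44 0.01]
53.79999999999999 22.04 53.7 [-0.      0.0002  0.0003] [-2.  0.  6.] [0.05 0.48 0.05]
61.79999999999998 22.33 61.7 [-0.      0.0002  0.0003] [-2.  1.  6.] [0.11 0.47 0.06]
69.79999999999998 22.62 69.7 [-0.      0.0003  0.0003] [-2.  1.  7.] [0.08 0.48 0.01]
77.79999999999998 22.92 77.7 [-0.0001  0.0003  0.0002] [-3.  1.  6.] [0.11 0.48 0.02]
85.79999999999997 23.21 85.7 [-0.0001  0.0003  0.0003] [-2.  1.  6.] [0.11 0.53 0.09]
93.79999999999997 23.5 93.7 [-0.0001  0.0003  0.0002] [-3.  1.  7.] [0.2  0.54 0.03]
99 23.75 98.9 [-0.0001  0.0003  0.0002] [-3.  1.  6.] [0.19 0.54 0.05]
101 24.0 100.9 [-0.0001  0.0004  0.0003] [-2.  0.  6.] [ 0.14  0.56 -0.01]
103 24.25 102.9 [-0.0001  0.0004  0.0002] [-3.  0.  7.] [ 0.15  0.55 -0.04]
105 24.5 104.9 [-0.0001  0.0004  0.0002] [-2.  0.  6.] [ 0.15  0.56 -0.  ]
107 24.75 106.9 [-0.0001  0.0004  0.0002] [-3.  2.  7.] [0.13 0.52 0.01]
end 24.75 [0.6135 0.2132 0.2459] [-1.7999e+02 -5.0000e-02  1.0691e+02] F [-2.6  1.6  7.4] w 0.0117 ff 50.2
```

Run:
```python
from h import *
p=[.6136,.2128,.0457+.2000]
for y in range(108,124):
    robot.move_linear(p,[180,0,y],max_speed=.05);s=st()
    print(y,round(s["time_s"],2),s["tool_rot"].round(1)[2],s["ft_force"].round(0),s["ft_torque"].round(2),round(s["gripper_width"],4))
    if abs(s["ft_torque"][2])>.7: break
```

```text
108 25.0 107.9 [-2.  1.  8.] [ 0.15  0.53 -0.03] 0.0125
109 25.25 108.9 [-1.  0.  8.] [ 0.19  0.56 -0.04] 0.0122
110 25.5 109.9 [-2.  1.  7.] [ 0.19  0.5  -0.09] 0.012
111 25.75 110.9 [-3.  1.  7.] [ 0.21  0.53 -0.06] 0.012
112 26.0 111.9 [-2.  0.  7.] [ 0.12  0.54 -0.04] 0.012
113 26.25 112.9 [-2.  1.  6.] [ 0.21  0.56 -0.09] 0.0117
114 26.5 113.9 [-3. -0.  7.] [ 0.18  0.58 -0.2 ] 0.0116
115 26.75 114.9 [-3.  1.  6.] [ 0.2   0.58 -0.28] 0.0121
116 27.0 115.9 [-3.  1.  7.] [ 0.17  0.58 -0.42] 0.012
117 27.25 116.8 [-3.  0.  7.] [ 0.19  0.58 -0.51] 0.0122
118 27.5 117.8 [-3.  1.  8.] [ 0.24  0.6  -0.63] 0.0123
119 27.75 118.8 [-3.  1.  7.] [ 0.29  0.66 -0.73] 0.012
```

Run:
```python
from h import *
p=[.6136,.2128,.0457+.2000]
robot.move_linear(p,[180,0,112],max_speed=.08);rep("relax")
robot.command_gripper(.035);rep("open")
robot.move_linear([p[0],p[1],.33],None,.15)
pos,o=plumb((.605,.215,.33),90);robot.goto(pos,o);robot.pause(.1);shot("after");rep("view")
t=cam("top");s=cam("scene")
for n,c,uv in (("top0",t,(428,190)),("scene0",s,(397,211))):
    im=cv2.imread(f"pics/{n}.png");H=hsv(im);m=(H[...,1]<60)&(H[...,2]>150)
    x,y=uv;w=32;mm=np.zeros_like(m);mm[y-w:y+w,x-w:x+w]=m[y-w:y+w,x-w:x+w]
    b=max(blobs(mm,30),key=lambda b:b[2]);print(n,b[1],b[2],cv2.boundingRect(b[0].astype(np.uint8)))
print("base",onz(t,(417,153),.018))
a,b,c=[cv2.imread(f"pics/{n}.png") for n in("after","top0","scene0")]
f=lambda i:cv2.resize(i,(400,300),interpolation=0)
cv2.imwrite("pics/v2.png",np.vstack([np.hstack([f(b[120:240,350:510]),f(c[150:270,330:490])]),np.hstack([f(a[100:310,180:460]),f(a)])]))
```

```text
relax 28.02 [0.6135 0.2132 0.2459] [-1.7999e+02 -4.0000e-02  1.1186e+02] F [-2.7  0.1  7.2] w 0.012 ff 50.2
open 28.38 [0.6136 0.2126 0.2453] [-1.7997e+02  1.0000e-02  1.1197e+02] F [ 0.1  0.7 -0.1] w 0.0348 ff 0.0
view 30.27 [0.6809 0.2151 0.3395] [-179.96  -16.27  179.96] F [-0.4  0.8 -0.1] w 0.0349 ff 0.0
top0 [428.96902655 182.58185841] 452 (411, 158, 36, 49)
scene0 [395.01890034 204.54467354] 1164 (366, 179, 63, 43)
base [ 0.7844849  -0.31723916  0.018     ]
```

View pics/v2.png

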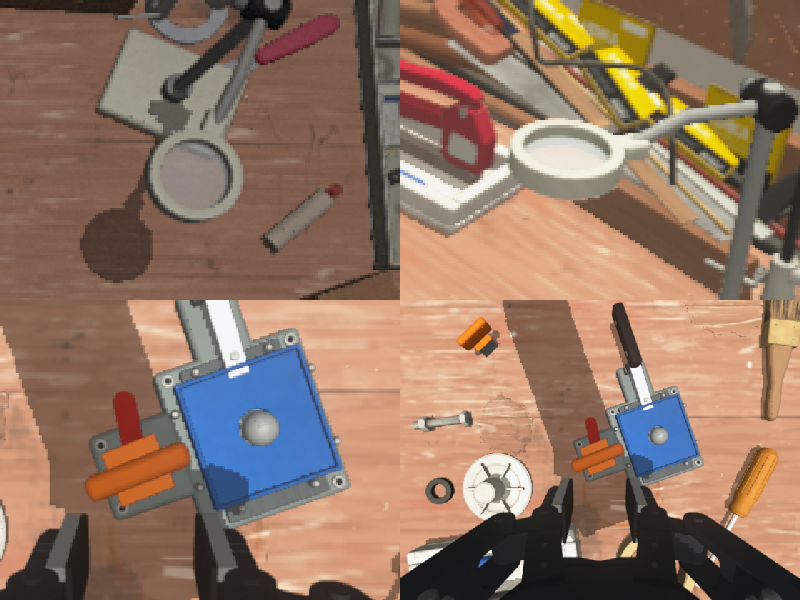

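The tongue now points along the tray's -x side, well clear of it. The key is seated low on the spindle, and the ball is in its pocket at crop (260,428). The lens ring centres at top px (428,190) and scene px (397,211), which puts it at (0.623, -0.261).

Run:
```python
from h import *
y=18.95;u=np.array([np.cos(np.radians(y)),np.sin(np.radians(y))])
g=np.array([.5879,.2879])-.126*u;o=[180,0,y-180];z=.046+robot.grip_point_offset
robot.command_gripper(.055);robot.goto([*g,z+.08],o);rep("above")
lin([*g,z+.03],o,.1);lin([*g,z],o,.06);rep("at")
robot.command_gripper(0,force=120);robot.pause(.2);rep("grip")
robot.move_linear([*g,z+.012],None,.03);robot.pause(.2);rep("lift1")
shot("lift1")
robot.move_linear([*g,z+.06],None,.06);robot.pause(.2);rep("lift2")
shot("lift2");shot("lift2s","scene")
a=cv2.imread("pics/lift2.png");b=cv2.imread("pics/lift2s.png")[120:330,120:400]
cv2.imwrite("pics/v3.png",np.hstack([cv2.resize(a,(400,300)),cv2.resize(b,(400,300))]))
```

```text
above 31.38 [0.469  0.2472 0.2814] [ 1.7999e+02  8.0000e-02 -1.6105e+02] F [ 0.6  0.5 -0.1] w 0.0549 ff 0.0
at 33.22 [0.4689 0.2471 0.2009] [ 1.7999e+02  2.0000e-02 -1.6105e+02] F [-0.5 -0.  -0.2] w 0.0549 ff 0.0
grip 33.88 [0.4688 0.2471 0.2012] [ 1.7999e+02  3.0000e-02 -1.6104e+02] F [-1.5 -0.6  4.9] w 0.0125 ff 117.1
lift1 34.62 [0.4686 0.2469 0.2125] [-1.8000e+02 -2.0000e-02 -1.6105e+02] F [-0.  -0.  -2.3] w 0.0119 ff 117.0
lift2 35.83 [0.4686 0.2469 0.2603] [-1.7999e+02 -5.0000e-02 -1.6105e+02] F [-0.4 -0.4 -1.9] w 0.0116 ff 117.0
```

View pics/v3.png

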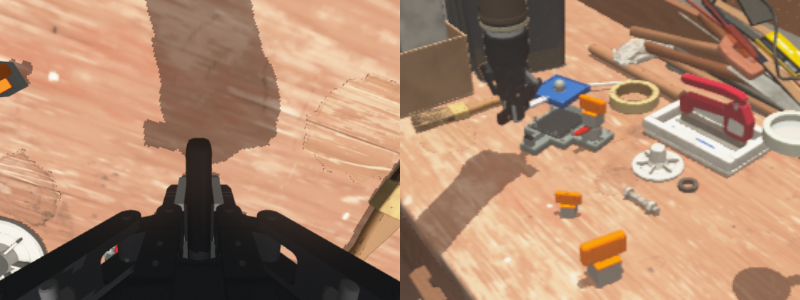

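The tray is up with the ball in its pocket, and looks level in the scene crop at (560,90).

Run:
```python
from h import *
L=np.array([.623,-.261]);y=-17;u=np.array([np.cos(np.radians(y)),np.sin(np.radians(y))])
p=np.array([*(L-.126*u),.3152]);a=st()["tool_pos"]
m=(a+p)/2;m[2]=.3152
robot.move_linear([a[0],a[1],.3152],None,.06)
robot.move_linear(p-[*.12*u,0],[180,0,163],.12);robot.pause(.1);rep("pre")
c=lin(p,[180,0,163],.06);robot.pause(.3);rep("final")
i1,s=shot("fs","scene");i2,t=shot("ft","top")
for n,im,c in(("scene",i1,s),("top",i2,t)): print(n,"expected ball",proj(c,[*L,.155]).round(1),"lens",proj(c,[*L,.255]).round(1))
f=lambda i,uv:cv2.resize(i[int(uv[1])-60:int(uv[1])+60,int(uv[0])-80:int(uv[0])+80],(400,300),interpolation=0)
cv2.imwrite("pics/v4.png",np.hstack([f(i1,proj(s,[*L,.18])),f(i2,proj(t,[*L,.18]))]))
print(proj(s,[*L,.18]),proj(t,[*L,.18]))
```

```text
pre 40.92 [ 0.3878 -0.1889  0.3152] [180.     0.   163.01] F [ 0.1  0.2 -2.9] w 0.0122 ff 117.0
final 43.48 [ 0.5025 -0.2242  0.3152] [180.  -0. 163.] F [ 0.3  0.5 -2.2] w 0.0121 ff 117.0
scene expected ball [391.7 255.4] lens [396.9 212.2]
top expected ball [413.6 198.3] lens [427.2 190.4]
[392.90264118 245.02350602] [416.76436507 196.48944666]
```

View pics/v4.png

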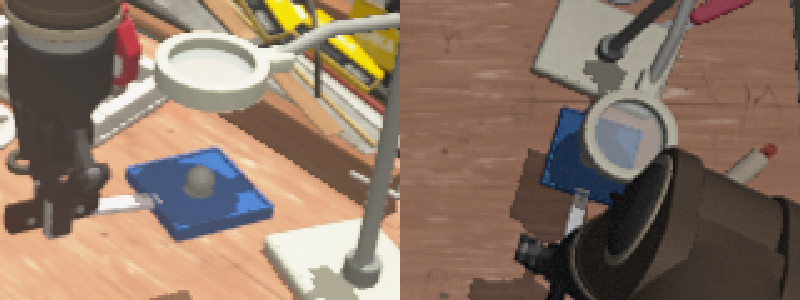

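Run:
```python
from h import *
im,s=load("fs");H=hsv(im);h,sa,v=[H[...,i].astype(int) for i in range(3)]
b=min(blobs((h>95)&(h<130)&(sa>110),300),key=lambda b:np.hypot(*(b[1]-[392,260])))[0]
q=cv2.convexHull(np.argwhere(b)[:,::-1].astype(np.int32));print("hull",cv2.approxPolyDP(q,3,True)[:,0].tolist())
y=np.radians(-17);C,S=np.cos(y),np.sin(y)
for pit in(0,3,6):   # nose-down sag about the grip, tray frame
    P=np.radians(pit);o=[]
    for X,Y,Z in[(-42,-42,13),(-42,42,13),(42,42,13),(42,-42,13),(-42,-42,0),(42,-42,0),(42,42,0),(0,0,18.5)]:
        dx,dz=(X+126)/1e3,(Z-24)/1e3
        x=np.cos(P)*dx+np.sin(P)*dz;z=-np.sin(P)*dx+np.cos(P)*dz
        o.append(proj(s,[.5025+C*x-S*Y/1e3,-.2242+S*x+C*Y/1e3,.1605+z]).round(1).tolist())
    print(pit,o)
g=(sa<70)&(v>40)&(v<170);g[:243]=0;g[272:]=0;g[:,:380]=0;g[:,405:]=0
print([(k[1],k[2],cv2.boundingRect(k[0].astype(np.uint8))) for k in blobs(g,30)])
```

```text
hull [[419, 268], [382, 276], [376, 251], [398, 245]]
0 [[382.8, 275.3], [362.3, 250.1], [399.2, 241.6], [421.8, 265.6], [382.2, 280.7], [420.9, 271.0], [398.5, 246.7], [391.7, 255.4]]
3 [[382.3, 277.2], [361.9, 251.9], [398.4, 245.1], [420.8, 269.3], [381.4, 282.7], [419.7, 274.7], [397.5, 250.3], [391.1, 258.2]]
6 [[381.7, 279.1], [361.3, 253.7], [397.4, 248.7], [419.7, 273.0], [380.4, 284.6], [418.3, 278.4], [396.2, 253.8], [390.5, 260.9]]
[(array([391.23529412, 257.40441176]), np.int32(136), (385, 251, 13, 13))]
```

Run:
```python
from h import *
from scipy.optimize import least_squares
K,Rc,oc=load("fs")[1]
def hull(n,x0,x1,y0,y1):
    im=cv2.imread(f"pics/{n}.png");H=hsv(im);h,sa,v=[H[...,i].astype(int) for i in range(3)]
    m=((h>95)&(h<130)&(sa>80)&(v>30));k=np.zeros_like(m);k[y0:y1,x0:x1]=m[y0:y1,x0:x1]
    b=max(blobs(k,50),key=lambda b:b[2])[0];q=cv2.convexHull(np.argwhere(b)[:,::-1].astype(np.int32))
    g=(sa<70)&(v>40);w=np.zeros_like(g);c=b.nonzero();cx,cy=int(c[1].mean()),int(c[0].mean())
    w[cy-14:cy+10,cx-12:cx+12]=g[cy-14:cy+10,cx-12:cx+12]
    return cv2.approxPolyDP(q,2.5,True)[:,0].tolist(),[(k[1].round(1).tolist(),int(k[2])) for k in blobs(w,25)]
def exp(c,yaw,z):
    C,S=np.cos(np.radians(yaw)),np.sin(np.radians(yaw))
    return [proj((K,Rc,oc),[c[0]+(C*X-S*Y)/1e3,c[1]+(S*X+C*Y)/1e3,z+Z/1e3]).round(1).tolist() for X,Y,Z in[(-42,-42,13),(-42,42,13),(42,42,13),(42,-42,13),(0,0,18.5)]]
print("rest",hull("scene0",200,275,180,230),exp((.5879,.2879),18.95,.022))
a=np.radians(18.95);print("lift",hull("lift2s",200,275,150,210),exp((.4686+.126*np.cos(a),.2469+.126*np.sin(a)),18.95,.2603-.1547-.024))
print("fin",hull("fs",350,430,235,285),exp((.623,-.261),-17,.1365))
```

```text
rest ([[251, 198], [235, 211], [212, 203], [229, 191]], [([232.5, 198.2], 63), ([221.4, 208.1], 28)]) [[234.8, 210.2], [211.2, 201.2], [230.7, 188.6], [253.9, 196.9], [232.6, 197.3]]
lift ([[251, 180], [233, 195], [214, 188], [218, 179], [227, 173]], [([231.2, 179.6], 55)]) [[233.5, 191.0], [209.4, 182.3], [229.4, 170.3], [253.0, 178.2], [231.2, 178.5]]
fin ([[420, 268], [417, 272], [382, 280], [363, 252], [398, 244]], [([391.2, 257.4], 136)]) [[382.8, 275.3], [362.3, 250.1], [399.2, 241.6], [421.8, 265.6], [391.7, 255.4]]
```

Run:
```python
from h import *
robot.pause(.3);rep("end");print(order.job_done())
```

```text
end 43.88 [ 0.5025 -0.2242  0.3152] [-180.    0.  163.] F [-0.8 -0.5 -1.5] w 0.0123 ff 117.0
the job is handed in; nothing more can be done
None
```

I handed the job in at 43.9 s, with no verdict returned: the key is on the spindle with the latch turned to its stop, and by the camera checks the tray is held still and level to within about 1° with the ball in its pocket about 9 cm below the lens centre.

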